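Put cleaned microscope optics away in their trays

TASK

Put the cleaned microscope optics away: stand the three objectives in the tray with three bays, one to a bay with the long objective in the middle, and stand the two eyepieces in the tray with two bays, one to a bay. Every piece must end upright on the floor of its bay; let none tip over at any time, and leave the bottle, the slide box and the glass dish where they are.

Things in the scene. Friction and masses are not known exactly. Their poses are not given: they have to be found in the camera images.
- objective_long: the long microscope objective, taller and thicker than the other two, standing on its thread: a black cylinder 32 mm wide from 5 to 56 mm above its underside (the part to grip), on a 27 mm diameter steel foot 5 mm high; above, a steel nose narrowing to 17 mm diameter, 70 mm tall overall, about 140 g. Origin: centre of the underside, z up. Round, so its yaw means nothing
- objective_short_a: short microscope objective, standing on its screw thread: a black cylinder 27 mm in diameter from 5 to 38 mm above its underside (the part to grip), on a 22 mm diameter steel foot 5 mm high; above, a steel nose narrowing to 17 mm diameter with the lens on top; 46 mm tall overall, about 80 g. Origin: centre of the underside, z up. Round, so its yaw means nothing. One of two alike
- objective_short_b: short microscope objective, standing on its screw thread: a black cylinder 27 mm in diameter from 5 to 38 mm above its underside (the part to grip), on a 22 mm diameter steel foot 5 mm high; above, a steel nose narrowing to 17 mm diameter with the lens on top; 46 mm tall overall, about 80 g. Origin: centre of the underside, z up. Round, so its yaw means nothing. One of two alike
- eyepiece_a: microscope eyepiece, standing on its eye cup: a black round head 36 mm in diameter and 24 mm high, above it a bare steel barrel 24 mm in diameter (the part to grip) up to the top at 54 mm; about 90 g. Origin: centre of the underside, z up. Round, so its yaw means nothing. One of two alike
- eyepiece_b: microscope eyepiece, standing on its eye cup: a black round head 36 mm in diameter and 24 mm high, above it a bare steel barrel 24 mm in diameter (the part to grip) up to the top at 54 mm; about 90 g. Origin: centre of the underside, z up. Round, so its yaw means nothing. One of two alike
- tray_three: white plastic tray fixed to the bench, three square bays in a row, 166 x 58 mm outside and 11 mm high; walls and dividers 4 mm thick, the bay floors (dark pads) 4 mm above the bench, so the walls stand 7 mm above the floors. Each bay is 50 x 50 mm inside. Origin: centre of the underside; its x axis runs along the row, z up; bay centres at x = -54, 0 and +54 mm, y = 0
- tray_two: white plastic tray fixed to the bench, two square bays in a row, 132 x 68 mm outside and 11 mm high; walls and divider 4 mm thick, the bay floors (dark pads) 4 mm above the bench, so the walls stand 7 mm above the floors. Each bay is 60 x 60 mm inside. Origin: centre of the underside; its x axis runs along the row, z up; bay centres at x = -32 and +32 mm, y = 0
- cleaner_bottle: small amber glass bottle with a black cap, 40 mm in diameter, 80 mm tall, loose; leave it alone. Origin: centre of the underside
- slide_box: closed grey plastic box for slides, 85 x 95 mm and 32 mm high, loose; leave it alone. Origin: centre of the underside
- dish: empty clear glass dish, 90 mm in diameter, 18 mm high, loose; leave it alone. Origin: centre of the underside

How it is judged (in metres and radians):
At the end, for the whole second after the job is handed in: Long objective in the middle bay and short ones in the outer bays of the three-bay tray (origins within 13 mm of the bay centres per tray axis), one eyepiece in each bay of the other (13.5 mm); all on the bay floors (1 to 8 mm above tray underside), upright within 0.12 rad, released, at rest (x of objective_long in the frame of tray_three between -0.013 and 0.013 m and y of objective_long in the frame of tray_three between -0.013 and 0.013 m and z of objective_long in the frame of tray_three between 0.001 and 0.008 m and (((x of objective_short_a in the frame of tray_three between 0.041 and 0.067 m and y of objective_short_a in the frame of tray_three between -0.013 and 0.013 m and z of objective_short_a in the frame of tray_three between 0.001 and 0.008 m) and (x of objective_short_b in the frame of tray_three between -0.067 and -0.041 m and y of objective_short_b in the frame of tray_three between -0.013 and 0.013 m and z of objective_short_b in the frame of tray_three between 0.001 and 0.008 m)) or ((x of objective_short_a in the frame of tray_three between -0.067 and -0.041 m and y of objective_short_a in the frame of tray_three between -0.013 and 0.013 m and z of objective_short_a in the frame of tray_three between 0.001 and 0.008 m) and (x of objective_short_b in the frame of tray_three between 0.041 and 0.067 m and y of objective_short_b in the frame of tray_three between -0.013 and 0.013 m and z of objective_short_b in the frame of tray_three between 0.001 and 0.008 m))) and (((x of eyepiece_a in the frame of tray_two between 0.0185 and 0.0455 m and y of eyepiece_a in the frame of tray_two between -0.0135 and 0.0135 m and z of eyepiece_a in the frame of tray_two between 0.001 and 0.008 m) and (x of eyepiece_b in the frame of tray_two between -0.0455 and -0.0185 m and y of eyepiece_b in the frame of tray_two between -0.0135 and 0.0135 m and z of eyepiece_b in the frame of tray_two between 0.001 and 0.008 m)) or ((x of eyepiece_a in the frame of tray_two between -0.0455 and -0.0185 m and y of eyepiece_a in the frame of tray_two between -0.0135 and 0.0135 m and z of eyepiece_a in the frame of tray_two between 0.001 and 0.008 m) and (x of eyepiece_b in the frame of tray_two between 0.0185 and 0.0455 m and y of eyepiece_b in the frame of tray_two between -0.0135 and 0.0135 m and z of eyepiece_b in the frame of tray_two between 0.001 and 0.008 m))) and angle between each of objective_long, objective_short_a, objective_short_b, eyepiece_a, eyepiece_b's own z axis and vertical below 0.12 rad and linear speed of each of objective_long, objective_short_a, objective_short_b, eyepiece_a, eyepiece_b below 0.02 m/s); the robot touches nothing.
It fails at once if an objective or eyepiece tips over (leans more than 0.7 rad) (angle between any of objective_long, objective_short_a, objective_short_b, eyepiece_a, eyepiece_b's own z axis and vertical above 0.7 rad).
It fails at once if the bottle, the slide box or the dish is moved more than 25 mm, or tipped over (distance of any of cleaner_bottle, slide_box, dish from where it was at the start of the episode above 0.025 m or angle between any of cleaner_bottle, slide_box, dish's own z axis and vertical above 0.5 rad).
It also fails if it takes over 112 s, if anything falls off the work surface, if the arm or the gripper's body presses on something with over 40 N, if the wrist force passes 120 N, or if a joint passes its speed limit or range.

ROBOT

A 6-joint arm with a two-finger parallel gripper is mounted at the origin on the work surface. World frame = base frame: x ahead of the robot, y to its left, z up, the work surface at z = 0. Lengths are in mm, angles in rad, forces in N, time in s.
With the tool pointing down it reaches from about 275 to 725 mm from the base axis. Payload 15.9 kg.
Tool frame: the origin (TCP) lies between the finger pads; the fingertips stand 14 mm ahead of it and the grasp point (between the pads) lies 5 mm behind it (arm.tcp_to_tips is the distance from the TCP to the fingertips, in mm); x points along the fingers, y is the direction in which the jaws open and shut, and the axes are right-handed (so a half turn about x gives the same grasp; the last joint's range is limited). The gripper opens to 85 mm and grips with 20 to 120 N. Pads are 22 mm wide; open, the fingers measure 114 mm over their backs; the gripper's body (76 mm by 85 mm) begins 54 mm behind the grasp point. The pads swing forward as they close: fully open they stand 13 mm farther back than shut.
Start: joints at [1.242, 0.213, -0.034, 1.323, 0, 1.571], TCP at [161.447, 473.202, 245.306] pointing down, gripper open.
Joint ranges: [-2.98, 2.98], [-0.74, 1.72], [-1.14, 1.35], [-2.1, 2.04], [-1.57, 1.44], [-3.14, 3.14]. Speed limits (rad/s): [1.89, 1.89, 2.39, 2.57, 3.14, 3.14].

INTERFACE

Orientations are given as [roll, pitch, yaw] about the fixed x, y, z axes, in that order (R = Rz(yaw) Ry(pitch) Rx(roll)).
In Python, from plant import arm, imaging gives the robot as it stands.
- The arm moves only by the tool servo_tool, never from a script. Its argument "deltas" is a list of rows, each an object of numbers: "dx", "dy", "dz": the shift along the tool's x, y, z in mm; "spin": the turn about the tool's x in rad. In form: [{"dx": .., "dy": .., "dz": .., "spin": ..}, ...]. A call has 1 to 10 rows; each row shifts and turns the commanded pose from where the row before left it, along the tool's axes as they then stand; what a row does not reach is not made up. A row lasts 1/10 s, in which the tool goes at most 50 mm and 8.59 degrees, less where a joint would pass 70% of its speed; a pose out of reach is approached as far as the arm can. A call with a gripper value outside its range is refused whole. "jaw" is the finger opening in mm, from 0 to 85.4, set as the call begins (left out, the last holds). The fingers move at their own pace and stop on an object; the grip force is fixed at half the most. Time passes only in rows, so rows that do not move let the fingers close. It gives the time, the measured TCP pose, the force and the opening at its end, in the units of the state.
- arm.get_obs(): the state, without advancing time (a new reading comes with each control period).
- imaging.capture(name): name is "scene" or "top" or "wrist"; returns (picture, depth): 420x560x3 uint8, red, green, blue; 420x560 float32, mm along the optical axis (not along the pixel's ray), 0 where there is no reading.
- imaging.camera_model(name): a dict with "camera_matrix" (3x3 intrinsics, pixels), "rvec" (rotation vector, rad) and "tvec" (3), from world to camera coordinates, as OpenCV has them; the wrist camera has in their place "tool_from_camera" (4x4, takes a point from camera to tool coordinates, whose origin is the TCP and whose axes are the tool frame's). Camera axes: x right, y down, z forward; pixel columns grow to the right and rows downward; lengths in mm; the calibration is good to about 2 mm. A picture is of the moment at which its call begins: read the wrist's pose just before it. camera_model takes no time and is no camera call.
- arm.job_done(): hands the job in, once; it reports no verdict.
The state is a dict: "t": time; "joint_pos": joint angles; "joint_vel": joint speeds; "effort": joint torques, N m; "position": TCP position; "eef_rot": TCP orientation; "ft_force": force on the tool from outside, world axes, zero at the start; "torque": the same for the moment, N m; "width": finger opening in mm.
Only numpy, scipy, OpenCV 4.12 (cv2) and the standard library are available. Lean on these libraries where they do the work, as an engineer would, in place of code of your own. Each camera call takes 0.05 s, during which the arm holds its last target. There are 200 camera calls.

## Working session

There is one attempt and no reset: what is moved stays moved. The work goes in short steps, Python scripts to look and compute and a tool call to move; the robot and the scene stay as the last step left them, time stands still between calls to the robot, and variables do not carry over. Pictures are saved under pics/ and viewed, about 12 in all and at most 16, crops included, and the job is handed in when it is done.

Besides the shell and the picture viewer there is one more tool, called after "Emit:" by a JSON object that holds its "op" and its "data". servo_tool: Moves the arm, as the interface text tells. Its arguments: {"type":"object","properties":{"deltas":{"type":"array","items":{"type":"object","properties":{"dx":{"type":"number"},"dy":{"type":"number"},"dz":{"type":"number"},"spin":{"type":"number"}}}},"jaw":{"type":"number"}},"required":["deltas"]}

```bash
mkdir -p pics; cat > h.py <<'E'
import numpy as np, cv2
from scipy.spatial.transform import Rotation as R
from plant import arm, imaging
def pts(name):
    o=arm.get_obs(); im,d=imaging.capture(name); m=imaging.camera_model(name); K=np.array(m["camera_matrix"])
    v,u=np.mgrid[:420,:560]; c=np.stack([(u-K[0,2])/K[0,0]*d,(v-K[1,2])/K[1,1]*d,d],-1)
    if name=="wrist":
        T=np.array(m["tool_from_camera"]); p=c@T[:3,:3].T+T[:3,3]
        w=p@R.from_euler('xyz',o["eef_rot"]).as_matrix().T+np.array(o["position"])
    else:
        r=cv2.Rodrigues(np.array(m["rvec"],float))[0]; w=(c-np.array(m["tvec"]).ravel())@r
    w[d==0]=np.nan
    return im,w,d
def save(im,n): cv2.imwrite(f"pics/{n}.png",im[...,::-1])
E
python3 - <<'E'
from h import *
for n in ("top","scene"):
    im,w,d=pts(n); save(im,n); np.savez(n,im=im,w=w)
print({k:np.round(v,3) for k,v in arm.get_obs().items()}); print(R.from_euler('xyz',arm.get_obs()["eef_rot"]).as_matrix().round(3))
w=np.load("top.npz")["w"]; print(w[::100,::100].round(0))
m=imaging.camera_model("wrist");print(m)
E
```

```text
{'t': np.float64(0.1), 'joint_pos': array([ 1.242,  0.213, -0.035,  1.324,  0.   ,  1.571]), 'joint_vel': array([ 0.002, -0.   ,  0.001,  0.   , -0.001, -0.   ]), 'effort': array([ 0.0000e+00, -6.8726e+01,  4.8781e+01,  1.2000e-02,  0.0000e+00,
        0.0000e+00]), 'position': array([161.356, 472.959, 244.883]), 'eef_rot': array([-1.588,  1.57 , -1.917]), 'ft_force': array([-0.026,  0.693,  0.098]), 'torque': array([-0.042, -0.005,  0.06 ]), 'width': np.float64(85.422)}
[[-0.     0.323  0.946]
 [-0.001  0.946 -0.323]
 [-1.    -0.001 -0.   ]]
[[[ 1.652e+03  1.130e+03 -7.520e+02]
  [ 1.653e+03  7.170e+02 -7.560e+02]
  [ 1.638e+03  2.970e+02 -7.370e+02]
  [ 1.644e+03 -1.160e+02 -7.480e+02]
  [ 1.645e+03 -5.320e+02 -7.510e+02]
  [ 1.639e+03 -9.460e+02 -7.450e+02]]

 [[ 8.720e+02  6.120e+02  0.000e+00]
  [ 8.710e+02  3.860e+02 -0.000e+00]
  [ 8.700e+02  1.590e+02  1.000e+00]
  [ 8.690e+02 -6.800e+01 -0.000e+00]
  [ 8.680e+02 -2.950e+02  1.000e+00]
  [ 8.670e+02 -5.230e+02  0.000e+00]]

 [[ 6.400e+02  5.870e+02  2.000e+00]
  [ 6.390e+02  3.710e+02 -0.000e+00]
  [ 6.380e+02  1.530e+02 -1.0
[... 403 characters left out ...]
+02  0.000e+00]
  [ 2.260e+02  1.430e+02  0.000e+00]
  [ 2.250e+02 -5.900e+01 -2.000e+00]
  [ 2.240e+02 -2.600e+02  2.000e+00]
  [ 2.210e+02 -4.640e+02 -4.000e+00]]]
{'camera_matrix': array([[368.80347282,   0.        , 277.83290623],
       [  0.        , 368.80347282, 213.15678707],
       [  0.        ,   0.        ,   1.        ]]), 'tool_from_camera': array([[ 8.76511846e-04, -3.02956479e-01,  9.53003989e-01,
        -1.28903838e+02],
       [ 9.99999553e-01, -7.28476622e-05, -9.42893352e-04,
        -9.46952702e-01],
       [ 3.55079762e-04,  9.53004390e-01,  3.02956279e-01,
        -7.76811317e+01],
       [ 0.00000000e+00,  0.00000000e+00,  0.00000000e+00,
         1.00000000e+00]])}
```

View pics/top.png

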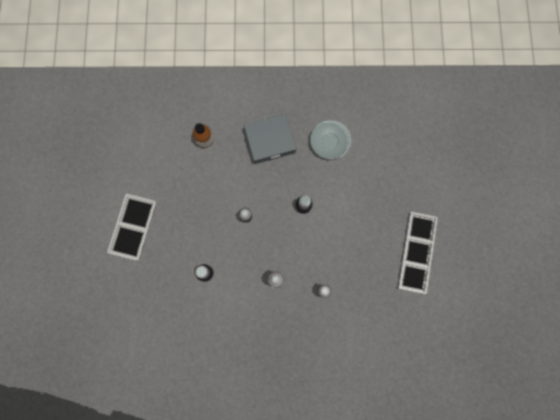

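View pics/scene.png

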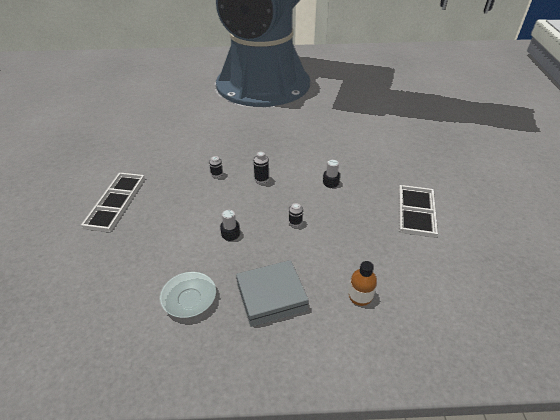

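The top view shows short objectives at (245,214) and (323,291), the long one at (275,279), eyepieces at (305,203) and (204,271), tray_two at (132,227) and tray_three at (419,252). The scene view agrees with this layout.

```bash
python3 - <<'E'
from h import *
H=dict(sA=46,L=70,sB=46,eA=54,eB=54)
P={'top':dict(sA=(245,214),eA=(305,203),eB=(204,271),L=(275,279),sB=(323,291)),'scene':dict(sA=(296,214),eA=(230,225),eB=(332,174),L=(261,165),sB=(216,166))}
for c in P:
    z=np.load(c+".npz"); w=z["w"]
    for k,(u,v) in P[c].items():
        s=w[v-25:v+25,u-20:u+20].reshape(-1,3); t=s[(s[:,2]>H[k]-6)&(s[:,2]<H[k]+6)]
        b=s[(s[:,2]>10)&(s[:,2]<90)]
        print(c,k,len(t),np.median(t,0).round(1),((t.max(0)+t.min(0))/2).round(1),"range",(b.max(0)-b.min(0)).round(0), 'zmax',b[:,2].max().round(0))
    # trays
    g=z["im"].min(-1)
    for n,(u,v),r in ((("t2",(132,227),45),("t3",(419,252),50)) if c=='top' else (("t2",(418,210),38),("t3",(114,202),42))):
        m=np.zeros_like(g); m[v-r:v+r,u-r:u+r]=g[v-r:v+r,u-r:u+r]>130
        # intersect rays with z=11
        M=imaging.camera_model(c);K=np.array(M["camera_matrix"]);Rm=cv2.Rodrigues(np.array(M["rvec"],float))[0];C=-Rm.T@np.array(M["tvec"]).ravel()
        vv,uu=np.nonzero(m); ray=np.c_[(uu-K[0,2])/K[0,0],(vv-K[1,2])/K[1,1],np.ones(len(uu))]@Rm
        q=C+ray*((11-C[2])/ray[:,2])[:,None]
        print(c,n,len(q),cv2.minAreaRect(q[:,:2].astype(np.float32)))
E
```

```text
top sA 76 [599.3  52.2  44.3] [599.1  53.3  44.2] range [26. 25. 38.] zmax 48.0
top eA 105 [623.6 -71.8  53.7] [624.3 -71.1  53.8] range [35. 36. 47.] zmax 58.0
top eB 112 [481.3 138.5  53.4] [480.3 139.   53. ] range [35. 35. 47.] zmax 57.0
top L 60 [463.9  -9.5  69.3] [463.9  -9.5  69.3] range [30. 30. 60.] zmax 74.0
top sB 84 [ 442.4 -107.7   44.6] [ 442.5 -109.    44.9] range [26. 26. 39.] zmax 49.0
top t2 806 ((579.879638671875, 296.1334228515625), (71.27014923095703, 135.5010986328125), 75.72801971435547)
top t3 872 ((521.201416015625, -312.4545593261719), (60.100399017333984, 169.634521484375), 78.06645965576172)
scene sA 87 [605.7  53.8  44.8] [602.8  53.8  44.2] range [23. 25. 38.] zmax 48.0
scene eA 121 [628.5 -70.3  53.8] [625.5 -70.6  52.5] range [32. 36. 46.] zmax 57.0
scene eB 88 [485.5 138.9  53.8] [482.3 139.2  52.2] range [34. 36. 46.] zmax 56.0
scene L 47 [468.4  -8.4  69.6] [465.9  -9.3  68.1] range [31. 31. 62.] zmax 72.0
scene sB 55 [ 445.5 -107.1   44.9] [ 443.1 -107.4   44. ] range [27. 27. 38.] zmax 48.0
scene t2 4553 ((575.860595703125, 306.008544921875), (160.2811737060547, 250.09552001953125), 77.2857894897461)
scene t3 5604 ((517.5682373046875, -322.57891845703125), (302.5635986328125, 185.08474731445312), 9.706816673278809)
```

Emit:
{"op": "servo_tool", "data": {"deltas": [{"spin": -0.11},{"spin": -0.11},{"spin": -0.11},{}], "jaw": 60}}

```text
invalid input
```

Emit:
{"op": "servo_tool", "data": {"deltas": [{"dz": 32,"dy": -33},{"dz": 32,"dy": -33},{"dz": 32,"dy": -33},{"dz": 32,"dy": -33},{"dz": 32,"dy": -33},{"dz": 32,"dy": -33},{"dz": 32,"dy": -33},{"dz": 32,"dy": -33},{"dz": 32,"dy": -33},{"dz": 30,"dy": -33}]}}

```text
invalid input
```

Emit:
{"op": "servo_tool", "data": {"deltas": [{"dx": 40},{"dx": 40},{},{}]}}

```text
invalid input
```

```bash
python3 - <<'E'
from h import *
print(arm.tcp_to_tips)
im,w,d=pts("wrist"); save(im,"w1"); o=arm.get_obs(); print(o["position"],R.from_euler('xyz',o["eef_rot"]).as_matrix().round(3))
for n,(x,y,h) in dict(eB=(481.5,139,54)).items():
    s=w.reshape(-1,3); s=s[np.hypot(s[:,0]-x,s[:,1]-y)<40]; t=s[(s[:,2]>h-6)&(s[:,2]<h+6)]; b=s[(s[:,2]>5)&(s[:,2]<h+6)]
    print(n,len(t),np.median(t,0),(t.max(0)+t.min(0))/2,t.max(0)-t.min(0),b.min(0),b.max(0))
E
```

```text
14.0
[161.37734072 472.98369435 244.9301673 ] [[-0.     0.323  0.946]
 [-0.001  0.946 -0.323]
 [-1.    -0.001 -0.   ]]
  return _methods._mean(a, axis=axis, dtype=dtype,
  ret = um.true_divide(
Traceback (most recent call last):
ValueError: zero-size array to reduction operation maximum which has no identity
```

View pics/w1.png

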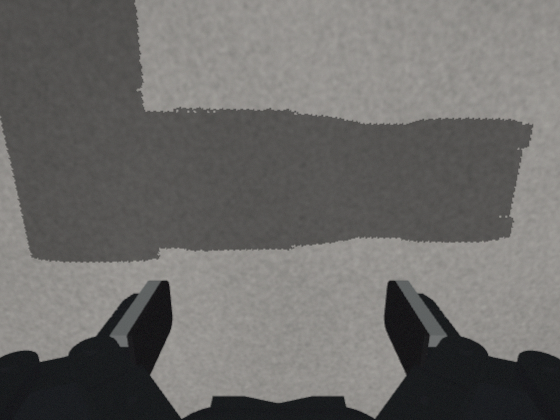

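The wrist picture shows only bench, shadow and the open fingers, because the arm didn't move. The rows probably need all four keys.

Emit:
{"op": "servo_tool", "data": {"deltas": [{"dx": 0,"dy": 0,"dz": 0,"spin": -0.11},{"dx": 0,"dy": 0,"dz": 0,"spin": -0.11},{"dx": 0,"dy": 0,"dz": 0,"spin": -0.11},{"dx": 0,"dy": 0,"dz": 0,"spin": 0}], "jaw": 60}}

```text
t: 0.55
position: [161.4, 473.1, 245.1]
eef_rot: [-1.835, 1.57, -1.832]
ft_force: [0.4, -0.3, 0.1]
width: 60.0
```

Emit:
{"op": "servo_tool", "data": {"deltas": [{"dx": 0,"dz": 32,"dy": -33,"spin": 0},{"dx": 0,"dz": 32,"dy": -33,"spin": 0},{"dx": 0,"dz": 32,"dy": -33,"spin": 0},{"dx": 0,"dz": 32,"dy": -33,"spin": 0},{"dx": 0,"dz": 32,"dy": -33,"spin": 0},{"dx": 0,"dz": 32,"dy": -33,"spin": 0},{"dx": 0,"dz": 32,"dy": -33,"spin": 0},{"dx": 0,"dz": 32,"dy": -33,"spin": 0},{"dx": 0,"dz": 32,"dy": -33,"spin": 0},{"dx": 0,"dz": 32,"dy": -33,"spin": 0}]}}

```text
t: 1.55
position: [482.9, 141.8, 245.3]
eef_rot: [0.63, 1.571, 0.628]
ft_force: [0.2, 0.7, -0.8]
width: 60.1
```

Emit:
{"op": "servo_tool", "data": {"deltas": [{"dx": 40,"dz": 0,"dy": 0,"spin": 0},{"dx": 40,"dz": 0,"dy": 0,"spin": 0},{"dx": 0,"dz": 0,"dy": 0,"spin": 0},{"dx": 0,"dz": 0,"dy": 0,"spin": 0}]}}

```text
t: 1.95
position: [481.6, 143.6, 166.0]
eef_rot: [-2.882, 1.57, -2.882]
ft_force: [1.0, -0.6, 1.1]
width: 60.1
```

```bash
cat >> h.py <<'E'
def chk(nm,x,y,h,z0=0):
    im,w,d=pts("wrist"); save(im,nm); o=arm.get_obs(); print(o["position"].round(1),R.from_euler('xyz',o["eef_rot"]).as_matrix().round(3).tolist())
    s=w.reshape(-1,3); s=s[np.hypot(s[:,0]-x,s[:,1]-y)<30]; t=s[np.abs(s[:,2]-h-z0)<3]; b=s[(s[:,2]>5+z0)&(s[:,2]<h+z0+6)]
    print(len(t), len(b))
    if len(t): print("top med",np.median(t,0).round(1),"mid",((t.max(0)+t.min(0))/2).round(1),"ext",(t.max(0)-t.min(0)).round(0))
    if len(b): print("body",b.min(0).round(0),b.max(0).round(0))
E
python3 -c "
from h import *
chk('w2',481.5,139,54)"
```

```text
[482.3 144.  167.1] [[0.001, -0.0, 1.0], [0.0, 1.0, 0.0], [-1.0, 0.0, 0.001]]
898 1988
top med [478.2 137.2  54.7] mid [478.6 137.2  53.9] ext [23. 23.  6.]
body [461. 120.   5.] [492. 155.  57.]
```

View pics/w2.png

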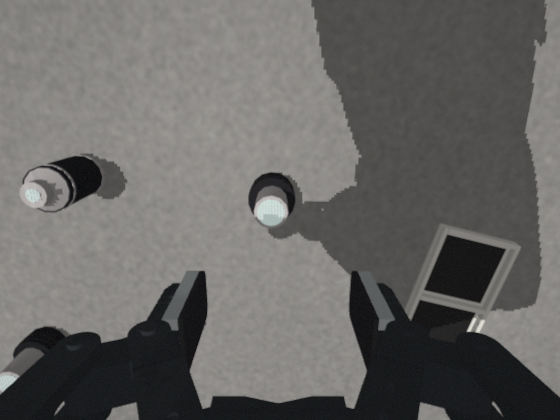

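The wrist view shows eyepiece_b at (270,200), midway between the fingers, with the long objective at (55,185) and tray_two at (465,270). The centre estimate is about (479.5, 138).

Emit:
{"op": "servo_tool", "data": {"deltas": [{"dx": 30,"dy": -5.5,"dz": -2,"spin": 0},{"dx": 30,"dy": 0,"dz": 0,"spin": 0},{"dx": 30,"dy": 0,"dz": 0,"spin": 0},{"dx": 20,"dy": 0,"dz": 0,"spin": 0},{"dx": 14,"dy": 0,"dz": 0,"spin": 0},{"dx": 0,"dy": 0,"dz": 0,"spin": 0},{"dx": 0,"dy": 0,"dz": 0,"spin": 0}]}}

```text
t: 2.7
position: [481.1, 138.6, 43.1]
eef_rot: [0.261, 1.568, 0.262]
ft_force: [0.6, -0.7, 0.0]
width: 60.0
```

Emit:
{"op": "servo_tool", "data": {"deltas": [{"dx": 0,"dy": 0,"dz": 0,"spin": 0},{"dx": 0,"dy": 0,"dz": 0,"spin": 0},{"dx": 0,"dy": 0,"dz": 0,"spin": 0},{"dx": 0,"dy": 0,"dz": 0,"spin": 0},{"dx": 0,"dy": 0,"dz": 0,"spin": 0},{"dx": 0,"dy": 0,"dz": 0,"spin": 0},{"dx": 0,"dy": 0,"dz": 0,"spin": 0},{"dx": 0,"dy": 0,"dz": 0,"spin": 0}], "jaw": 15}}

```text
t: 3.5
position: [480.5, 138.4, 42.4]
eef_rot: [0.382, 1.569, 0.384]
ft_force: [-1.0, -0.7, 11.6]
width: 22.6
```

Emit:
{"op": "servo_tool", "data": {"deltas": [{"dx": -10,"dy": 0,"dz": 0,"spin": 0},{"dx": -20,"dy": 0,"dz": 0,"spin": 0},{"dx": -25,"dy": 0,"dz": 0,"spin": 0},{"dx": -25,"dy": 0,"dz": 0,"spin": 0},{"dx": 0,"dy": 0,"dz": 0,"spin": 0},{"dx": 0,"dy": 0,"dz": 0,"spin": 0}]}}

```text
t: 4.1
position: [480.2, 138.2, 121.9]
eef_rot: [0.266, 1.57, 0.267]
ft_force: [0.8, 0.0, -1.1]
width: 22.2
```

```bash
python3 -c "
from h import *
chk('w3',480.5,138.4,54,80)
im,w,d=pts('scene');save(np.hstack([im,cv2.imread('pics/w3.png')[...,::-1]])[:,200:1000],'s3')"
```

```text
[479.6 138.  121.1] [[-0.0, -0.001, 1.0], [-0.0, 1.0, 0.001], [-1.0, -0.0, -0.0]]
3687 9201
top med [475.1 137.2 134.1] mid [478.6 137.2 134. ] ext [25. 50.  6.]
body [460. 112.  85.] [491. 162. 140.]
```

View pics/s3.png

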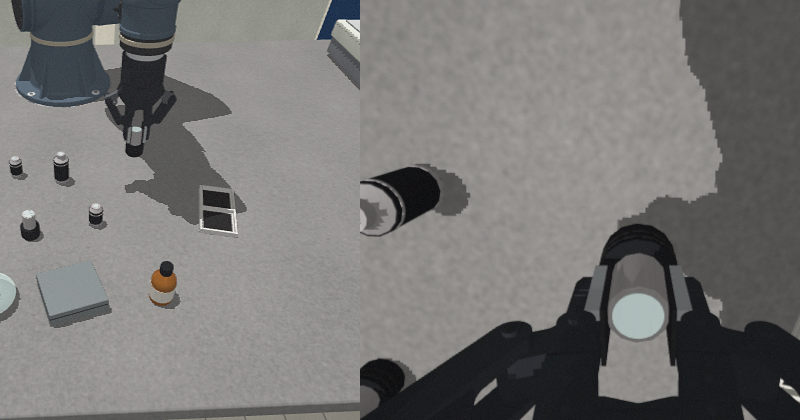

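Eyepiece_b hangs upright in the jaws: bare steel barrel between the pads at (640,300), black head below, underside about 80 mm up. Next I carry it to the near bay of tray_two.

Emit:
{"op": "servo_tool", "data": {"deltas": [{"dx": 0,"dy": 15,"dz": 7,"spin": 0},{"dx": 0,"dy": 30,"dz": 12,"spin": 0},{"dx": 0,"dy": 38,"dz": 16,"spin": 0},{"dx": 0,"dy": 38,"dz": 16,"spin": 0},{"dx": 0,"dy": 30,"dz": 12,"spin": 0},{"dx": 0,"dy": 15,"dz": 6,"spin": 0},{"dx": 0,"dy": 0,"dz": 0,"spin": 0},{"dx": 0,"dy": 0,"dz": 0,"spin": 0},{"dx": 0,"dy": 0,"dz": 0,"spin": 0}]}}

```text
t: 5.1
position: [548.3, 303.6, 120.9]
eef_rot: [-2.53, 1.57, -2.529]
ft_force: [0.6, -0.2, -0.3]
width: 22.0
```

```bash
python3 -c "
from h import *
im,w,d=pts('wrist');save(im,'w4'); print(arm.get_obs()['position'])
g=im.min(-1); m=(g>110)&(w[...,2]>5)&(w[...,2]<17); m[:, :]&=np.hypot(w[...,0]-580,w[...,1]-296)<90
q=w[m][:,:2]; print(len(q),cv2.minAreaRect(q.astype(np.float32)))
for u,v in ((200,100),(300,100),(400,100)): print(w[v,u])
"
```

```text
[548.39078109 303.48517757 121.17164286]
2526 ((577.8486328125, 295.1883850097656), (68.14999389648438, 132.76499938964844), 75.60057830810547)
[4.72661688e+02 2.52050068e+02 3.94274837e-01]
[472.6232847  316.67785131   1.53214685]
[ 4.72612872e+02  3.81649492e+02 -4.40070730e-01]
```

View pics/w4.png

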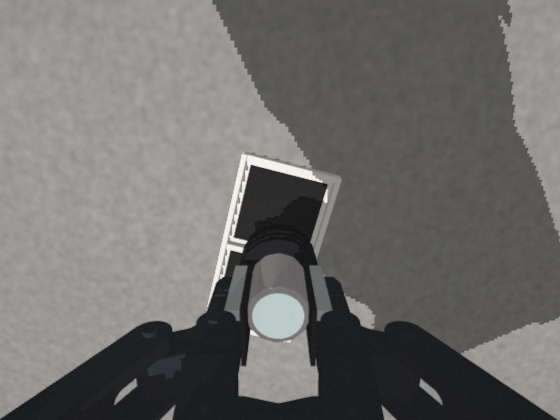

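The tray is under the tool, with a bay at (285,200) and the held piece at (278,270). The wrist fit gives a 68×133 mm rectangle, which matches the given tray size, and a centre within 2 mm of the top view.

Emit:
{"op": "servo_tool", "data": {"deltas": [{"dx": 25,"dy": 0,"dz": 0,"spin": 0},{"dx": 25,"dy": 0,"dz": 0,"spin": 0},{"dx": 14,"dy": 0,"dz": 0,"spin": 0},{"dx": 6,"dy": 0,"dz": 0,"spin": 0},{"dx": 4,"dy": 0,"dz": 0,"spin": 0},{"dx": 0,"dy": 0,"dz": 0,"spin": 0},{"dx": 0,"dy": 0,"dz": 0,"spin": 0},{"dx": 0,"dy": 0,"dz": 0,"spin": 0}]}}

```text
t: 5.95
position: [549.1, 304.4, 48.1]
eef_rot: [0.494, 1.57, 0.495]
ft_force: [0.1, 0.4, -1.9]
width: 22.0
```

Emit:
{"op": "servo_tool", "data": {"deltas": [{"dx": 1,"dy": 0,"dz": 0,"spin": 0},{"dx": 0,"dy": 0,"dz": 0,"spin": 0},{"dx": 0,"dy": 0,"dz": 0,"spin": 0}]}}

```text
t: 6.25
position: [548.8, 304.2, 46.5]
eef_rot: [0.586, 1.57, 0.587]
ft_force: [-0.0, 0.8, 0.3]
width: 22.4
```

Emit:
{"op": "servo_tool", "data": {"deltas": [{"dx": 0.5,"dy": 0,"dz": 0,"spin": 0},{"dx": 0,"dy": 0,"dz": 0,"spin": 0}]}}

```text
t: 6.45
position: [548.9, 304.3, 46.4]
eef_rot: [0.51, 1.57, 0.511]
ft_force: [-1.8, -1.3, 7.6]
width: 22.1
```

Emit:
{"op": "servo_tool", "data": {"deltas": [{"dx": 0,"dy": 0,"dz": 0,"spin": 0},{"dx": 0,"dy": 0,"dz": 0,"spin": 0},{"dx": 0,"dy": 0,"dz": 0,"spin": 0},{"dx": 0,"dy": 0,"dz": 0,"spin": 0},{"dx": 0,"dy": 0,"dz": 0,"spin": 0},{"dx": 0,"dy": 0,"dz": 0,"spin": 0}], "jaw": 60}}

```text
t: 7.05
position: [548.6, 304.1, 45.8]
eef_rot: [-2.42, 1.571, -2.419]
ft_force: [-0.1, 0.4, -0.1]
width: 60.0
```

Emit:
{"op": "servo_tool", "data": {"deltas": [{"dx": -10,"dy": 0,"dz": 0,"spin": 0},{"dx": -30,"dy": 0,"dz": 0,"spin": 0},{"dx": -40,"dy": 0,"dz": 0,"spin": 0},{"dx": -40,"dy": 0,"dz": 0,"spin": 0},{"dx": 0,"dy": 0,"dz": 0,"spin": 0},{"dx": 0,"dy": 0,"dz": 0,"spin": 0}]}}

```text
t: 7.65
position: [549.2, 304.5, 167.3]
eef_rot: [0.516, 1.568, 0.518]
ft_force: [-0.2, -0.0, -0.3]
width: 60.0
```

```bash
python3 -c "
from h import *
chk('w5',549,304,54,4)"
```

```text
[548.6 304.1 165.9] [[0.0, -0.001, 1.0], [0.0, 1.0, 0.001], [-1.0, 0.0, 0.0]]
923 2141
top med [546.5 303.   58.7] mid [547.  303.   57.9] ext [23. 23.  6.]
body [529. 285.   9.] [579. 333.  61.]
```

Emit:
{"op": "servo_tool", "data": {"deltas": [{"dx": 0,"dy": -37.5,"dz": 7.5,"spin": 0},{"dx": 0,"dy": -37.5,"dz": 7.5,"spin": 0},{"dx": 0,"dy": -37.5,"dz": 7.5,"spin": 0},{"dx": 0,"dy": -37.5,"dz": 7.5,"spin": 0},{"dx": 0,"dy": -37.5,"dz": 7.5,"spin": 0},{"dx": 0,"dy": -37.5,"dz": 7.5,"spin": 0},{"dx": 0,"dy": -37.5,"dz": 7.5,"spin": 0},{"dx": 0,"dy": -37.5,"dz": 7.5,"spin": 0},{"dx": 0,"dy": -37.5,"dz": 7.5,"spin": 0},{"dx": 0,"dy": -37.5,"dz": 7.5,"spin": 0}]}}

```text
t: 8.7
position: [623.5, -72.2, 164.6]
eef_rot: [3.015, 1.569, 3.016]
ft_force: [0.5, 1.4, -0.8]
width: 60.1
```

Emit:
{"op": "servo_tool", "data": {"deltas": [{"dx": 0,"dy": 0,"dz": 0,"spin": 0},{"dx": 0,"dy": 0,"dz": 0,"spin": 0}]}}

```text
t: 8.9
position: [623.4, -71.3, 164.5]
eef_rot: [2.946, 1.569, 2.946]
ft_force: [-0.0, 0.4, -0.2]
width: 60.2
```

```bash
python3 -c "
from h import *
chk('w6',624,-71,54)"
```

```text
[623.5 -70.4 164.8] [[-0.002, -0.001, 1.0], [0.0, 1.0, 0.001], [-1.0, 0.0, -0.002]]
907 2018
top med [622.2 -72.9  54.7] mid [622.8 -72.9  54. ] ext [24. 23.  6.]
body [605. -91.   5.] [635. -55.  57.]
```

Emit:
{"op": "servo_tool", "data": {"deltas": [{"dx": 30,"dy": -1,"dz": 0.5,"spin": 0},{"dx": 30,"dy": 0,"dz": 0,"spin": 0},{"dx": 30,"dy": 0,"dz": 0,"spin": 0},{"dx": 20,"dy": 0,"dz": 0,"spin": 0},{"dx": 12,"dy": 0,"dz": 0,"spin": 0},{"dx": 0,"dy": 0,"dz": 0,"spin": 0},{"dx": 0,"dy": 0,"dz": 0,"spin": 0}]}}

```text
t: 9.65
position: [624.9, -71.3, 44.6]
eef_rot: [-0.037, 1.57, -0.035]
ft_force: [0.4, 0.6, 0.8]
width: 59.9
```

Emit:
{"op": "servo_tool", "data": {"deltas": [{"dx": 0,"dy": 0,"dz": 0,"spin": 0},{"dx": 0,"dy": 0,"dz": 0,"spin": 0},{"dx": 0,"dy": 0,"dz": 0,"spin": 0},{"dx": 0,"dy": 0,"dz": 0,"spin": 0},{"dx": 0,"dy": 0,"dz": 0,"spin": 0},{"dx": 0,"dy": 0,"dz": 0,"spin": 0},{"dx": 0,"dy": 0,"dz": 0,"spin": 0},{"dx": 0,"dy": 0,"dz": 0,"spin": 0}], "jaw": 15}}

```text
t: 10.45
position: [625.2, -71.7, 44.9]
eef_rot: [-0.009, 1.569, -0.007]
ft_force: [-1.3, 0.2, 7.9]
width: 22.3
```

Emit:
{"op": "servo_tool", "data": {"deltas": [{"dx": -10,"dy": 0,"dz": 0,"spin": 0},{"dx": -20,"dy": 0,"dz": 0,"spin": 0},{"dx": -35,"dy": 0,"dz": 0,"spin": 0},{"dx": -35,"dy": 0,"dz": 0,"spin": 0},{"dx": 0,"dy": 0,"dz": 0,"spin": 0},{"dx": 0,"dy": 0,"dz": 0,"spin": 0}]}}

```text
t: 11.05
position: [625.1, -71.9, 144.9]
eef_rot: [-0.132, 1.569, -0.131]
ft_force: [0.5, -0.4, -2.4]
width: 22.1
```

Emit:
{"op": "servo_tool", "data": {"deltas": [{"dx": 0,"dy": 18,"dz": 0,"spin": 0},{"dx": 0,"dy": 36,"dz": -2,"spin": 0},{"dx": 0,"dy": 42,"dz": -2,"spin": 0},{"dx": 0,"dy": 42,"dz": -2,"spin": 0},{"dx": 0,"dy": 42,"dz": -2,"spin": 0},{"dx": 0,"dy": 42,"dz": -2,"spin": 0},{"dx": 0,"dy": 42,"dz": -2,"spin": 0},{"dx": 0,"dy": 42,"dz": -2,"spin": 0},{"dx": 0,"dy": 36,"dz": 0,"spin": 0},{"dx": 0,"dy": 18,"dz": 0,"spin": 0}]}}

```text
t: 12.05
position: [608.5, 291.7, 142.3]
eef_rot: [-2.973, 1.569, -2.97]
ft_force: [-0.8, -0.4, -1.5]
width: 22.2
```

Emit:
{"op": "servo_tool", "data": {"deltas": [{"dx": 0,"dy": 0,"dz": 0,"spin": 0},{"dx": 0,"dy": 0,"dz": 0,"spin": 0},{"dx": 0,"dy": 0,"dz": 0,"spin": 0},{"dx": 25,"dy": 0,"dz": 0,"spin": 0},{"dx": 25,"dy": 0,"dz": 0,"spin": 0},{"dx": 20,"dy": 0,"dz": 0,"spin": 0},{"dx": 0,"dy": 0,"dz": 0,"spin": 0},{"dx": 0,"dy": 0,"dz": 0,"spin": 0}]}}

```text
t: 12.85
position: [610.3, 287.4, 74.4]
eef_rot: [-2.355, 1.571, -2.355]
ft_force: [1.0, 0.2, -0.4]
width: 22.0
```

```bash
python3 -c "
from h import *
im,w,d=pts('wrist');save(im,'w7');im,w,d=pts('scene');save(cv2.resize(im[130:270,330:520],None,fx=4,fy=4),'s7')
o=arm.get_obs();print(o['position'],o['ft_force'])"
```

```text
[611.00296487 288.11060659  75.40775039] [-0.18117437 -0.62069914 -1.70151845]
```

View pics/s7.png

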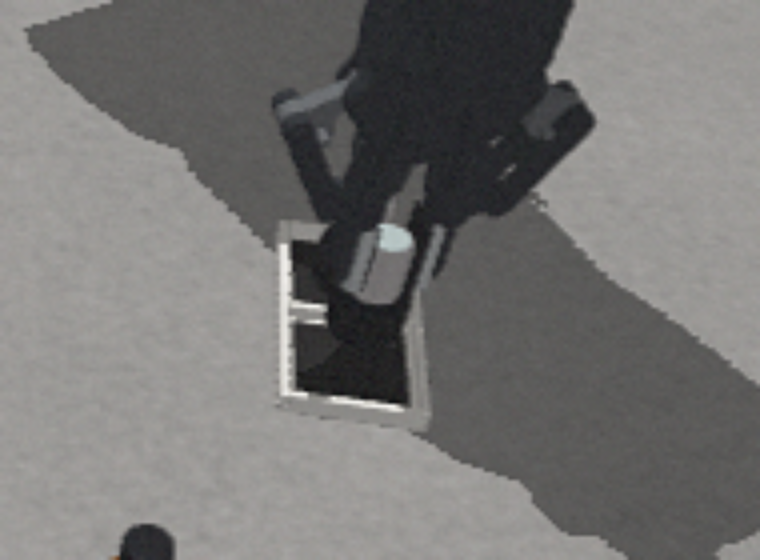

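The held eyepiece hangs over the far bay at about (375,290) in the crop, upright and clear of the first one.

Emit:
{"op": "servo_tool", "data": {"deltas": [{"dx": 12,"dy": 0,"dz": 0,"spin": 0},{"dx": 8,"dy": 0,"dz": 0,"spin": 0},{"dx": 4,"dy": 0,"dz": 0,"spin": 0},{"dx": 1,"dy": 0,"dz": 0,"spin": 0},{"dx": 0,"dy": 0,"dz": 0,"spin": 0},{"dx": 0,"dy": 0,"dz": 0,"spin": 0}]}}

```text
t: 13.55
position: [609.9, 288.1, 49.0]
eef_rot: [-2.467, 1.57, -2.466]
ft_force: [-3.6, -1.8, 5.7]
width: 21.6
```

Emit:
{"op": "servo_tool", "data": {"deltas": [{"dx": 0.7,"dy": 0,"dz": 0,"spin": 0},{"dx": 0,"dy": 0,"dz": 0,"spin": 0}]}}

```text
t: 13.75
position: [610.0, 288.2, 48.9]
eef_rot: [-0.398, 1.571, -0.397]
ft_force: [-6.6, -3.4, 14.3]
width: 21.8
```

Emit:
{"op": "servo_tool", "data": {"deltas": [{"dx": 0,"dy": 0,"dz": 0,"spin": 0},{"dx": 0,"dy": 0,"dz": 0,"spin": 0},{"dx": 0,"dy": 0,"dz": 0,"spin": 0},{"dx": 0,"dy": 0,"dz": 0,"spin": 0},{"dx": 0,"dy": 0,"dz": 0,"spin": 0},{"dx": 0,"dy": 0,"dz": 0,"spin": 0}], "jaw": 60}}

```text
t: 14.35
position: [610.2, 288.3, 48.0]
eef_rot: [-2.723, 1.571, -2.722]
ft_force: [-0.4, 0.2, -0.8]
width: 60.2
```

Emit:
{"op": "servo_tool", "data": {"deltas": [{"dx": -10,"dy": 0,"dz": 0,"spin": 0},{"dx": -30,"dy": 0,"dz": 0,"spin": 0},{"dx": -40,"dy": 0,"dz": 0,"spin": 0},{"dx": -40,"dy": 0,"dz": 0,"spin": 0},{"dx": 0,"dy": 0,"dz": 0,"spin": 0},{"dx": 0,"dy": 0,"dz": 0,"spin": 0}]}}

```text
t: 14.95
position: [610.8, 288.5, 169.6]
eef_rot: [0.435, 1.568, 0.436]
ft_force: [0.2, -0.3, -1.1]
width: 60.7
```

```bash
python3 -c "
from h import *
chk('w8',610,288,54,4)"
```

```text
[610.1 288.2 168.2] [[0.0, -0.001, 1.0], [0.0, 1.0, 0.001], [-1.0, 0.0, 0.0]]
909 2059
top med [607.  287.   58.7] mid [607.7 287.   58. ] ext [24. 23.  6.]
body [590. 269.   9.] [640. 318.  61.]
```

Emit:
{"op": "servo_tool", "data": {"deltas": [{"dx": 0,"dy": -30,"dz": -1,"spin": 0},{"dx": 0,"dy": -35,"dz": -2,"spin": 0},{"dx": 0,"dy": -35,"dz": -2,"spin": 0},{"dx": 0,"dy": -35,"dz": -2,"spin": 0},{"dx": 0,"dy": -35,"dz": -2,"spin": 0},{"dx": 0,"dy": -35,"dz": -1,"spin": 0},{"dx": 0,"dy": -30,"dz": 0,"spin": 0},{"dx": 0,"dy": 0,"dz": 0,"spin": 0},{"dx": 0,"dy": 0,"dz": 0,"spin": 0}]}}

```text
t: 15.9
position: [599.9, 52.9, 167.2]
eef_rot: [3.109, 1.569, 3.109]
ft_force: [1.4, 0.1, -0.4]
width: 60.4
```

```bash
python3 -c "
from h import *
chk('w9',600,53,46)"
```

```text
[600.   53.6 167.3] [[-0.001, -0.001, 1.0], [0.0, 1.0, 0.001], [-1.0, 0.0, -0.001]]
503 1324
top med [598.4  51.2  46.4] mid [598.6  51.5  45.7] ext [19. 18.  5.]
body [585.  38.   6.] [613.  65.  48.]
```

Both eyepieces stand in tray_two with their tops at about 58 mm, as expected. Next is short objective A.

Emit:
{"op": "servo_tool", "data": {"deltas": [{"dx": 30,"dy": -0.7,"dz": 0,"spin": 0},{"dx": 35,"dy": 0,"dz": 0,"spin": 0},{"dx": 30,"dy": 0,"dz": 0,"spin": 0},{"dx": 25,"dy": 0,"dz": 0,"spin": 0},{"dx": 15,"dy": 0,"dz": 0,"spin": 0},{"dx": 7,"dy": 0,"dz": 0,"spin": 0},{"dx": 0,"dy": 0,"dz": 0,"spin": 0},{"dx": 0,"dy": 0,"dz": 0,"spin": 0}]}}

```text
t: 16.75
position: [600.9, 53.1, 26.8]
eef_rot: [0.133, 1.57, 0.135]
ft_force: [-0.1, -0.8, 0.7]
width: 59.7
```

Emit:
{"op": "servo_tool", "data": {"deltas": [{"dx": 0,"dy": 0,"dz": 0,"spin": 0},{"dx": 0,"dy": 0,"dz": 0,"spin": 0},{"dx": 0,"dy": 0,"dz": 0,"spin": 0},{"dx": 0,"dy": 0,"dz": 0,"spin": 0},{"dx": 0,"dy": 0,"dz": 0,"spin": 0},{"dx": 0,"dy": 0,"dz": 0,"spin": 0},{"dx": 0,"dy": 0,"dz": 0,"spin": 0},{"dx": 0,"dy": 0,"dz": 0,"spin": 0}], "jaw": 18}}

```text
t: 17.55
position: [601.0, 52.6, 27.1]
eef_rot: [0.232, 1.569, 0.233]
ft_force: [-1.4, -0.2, 7.2]
width: 25.0
```

Emit:
{"op": "servo_tool", "data": {"deltas": [{"dx": -10,"dy": 0,"dz": 0,"spin": 0},{"dx": -20,"dy": 0,"dz": 0,"spin": 0},{"dx": -35,"dy": 0,"dz": 0,"spin": 0},{"dx": -35,"dy": 0,"dz": 0,"spin": 0},{"dx": 0,"dy": 0,"dz": 0,"spin": 0},{"dx": 0,"dy": 0,"dz": 0,"spin": 0}]}}

```text
t: 18.15
position: [601.0, 52.5, 127.2]
eef_rot: [0.073, 1.569, 0.074]
ft_force: [-1.1, -0.9, -1.3]
width: 25.0
```

```bash
python3 -c "
from h import *
chk('w10',600,52.5,46,100)"
```

```text
[600.3  52.5 126. ] [[-0.0, -0.001, 1.0], [-0.0, 1.0, 0.001], [-1.0, -0.0, -0.0]]
2671 9693
top med [596.1  51.6 146.3] mid [600.   51.4 146. ] ext [23. 52.  6.]
body [585.  25. 105.] [612.  78. 152.]
```

View pics/w10.png

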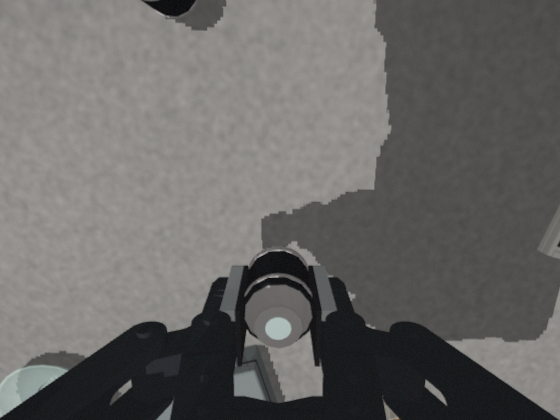

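The short objective sits upright between the pads at (278,300). I'm carrying it to the far bay of tray_three.

Emit:
{"op": "servo_tool", "data": {"deltas": [{"dx": 0,"dy": -18,"dz": 0,"spin": 0},{"dx": 0,"dy": -38,"dz": -3,"spin": 0},{"dx": 0,"dy": -38,"dz": -3,"spin": 0},{"dx": 0,"dy": -38,"dz": -3,"spin": 0},{"dx": 0,"dy": -38,"dz": -3,"spin": 0},{"dx": 0,"dy": -38,"dz": -3,"spin": 0},{"dx": 0,"dy": -38,"dz": -3,"spin": 0},{"dx": 0,"dy": -38,"dz": -3,"spin": 0},{"dx": 0,"dy": -38,"dz": -3,"spin": 0},{"dx": 0,"dy": -36,"dz": -2,"spin": 0}]}}

```text
t: 19.2
position: [573.4, -307.8, 124.9]
eef_rot: [2.766, 1.569, 2.766]
ft_force: [0.4, -0.7, -0.5]
width: 24.9
```

Emit:
{"op": "servo_tool", "data": {"deltas": [{"dx": 0,"dy": -18,"dz": 0,"spin": 0},{"dx": 0,"dy": 0,"dz": 0,"spin": 0},{"dx": 0,"dy": 0,"dz": 0,"spin": 0},{"dx": 0,"dy": 0,"dz": 0,"spin": 0}]}}

```text
t: 19.6
position: [574.5, -322.8, 125.6]
eef_rot: [2.513, 1.57, 2.514]
ft_force: [0.8, -0.4, -0.8]
width: 25.2
```

```bash
python3 -c "
from h import *
im,w,d=pts('wrist');save(im,'w11'); print(arm.get_obs()['position'])
g=im.min(-1); m=(g>110)&(w[...,2]>5)&(w[...,2]<17); m[:, :]&=np.hypot(w[...,0]-521,w[...,1]+312)<100
q=w[m][:,:2]; print(len(q),cv2.minAreaRect(q.astype(np.float32)))
"
```

```text
[ 574.73134467 -322.69139058  125.81283667]
5912 ((519.7341918945312, -313.7611999511719), (58.18252944946289, 166.5417938232422), 77.86602783203125)
```

View pics/w11.png

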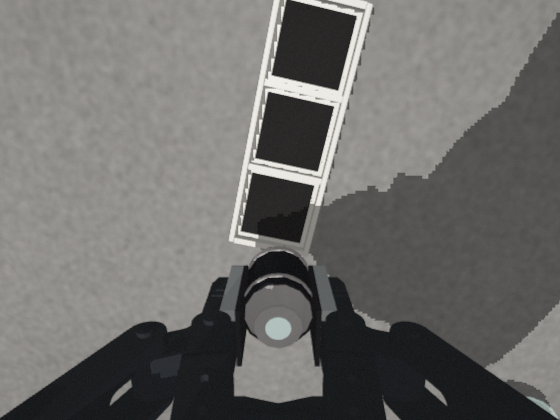

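Tray_three is fully in view: bays at (315,45), (295,130) and (278,205), with the held piece above the far bay. The wrist fit is 58×166.5 mm with its centre within 1 mm of the top view, after the known wrist offset.

Emit:
{"op": "servo_tool", "data": {"deltas": [{"dx": 25,"dy": -1,"dz": 0,"spin": 0},{"dx": 30,"dy": 0,"dz": 0,"spin": 0},{"dx": 20,"dy": 0,"dz": 0,"spin": 0},{"dx": 10,"dy": 0,"dz": 0,"spin": 0},{"dx": 6,"dy": 0,"dz": 0,"spin": 0},{"dx": 2,"dy": 0,"dz": 0,"spin": 0},{"dx": 0,"dy": 0,"dz": 0,"spin": 0},{"dx": 0,"dy": 0,"dz": 0,"spin": 0}]}}

```text
t: 20.45
position: [575.4, -324.7, 34.1]
eef_rot: [-0.517, 1.569, -0.516]
ft_force: [0.6, 0.1, -1.4]
width: 25.1
```

Emit:
{"op": "servo_tool", "data": {"deltas": [{"dx": 1,"dy": 0,"dz": 0,"spin": 0},{"dx": 0,"dy": 0,"dz": 0,"spin": 0}]}}

```text
t: 20.65
position: [575.1, -324.6, 32.4]
eef_rot: [-0.451, 1.57, -0.45]
ft_force: [-0.7, -0.7, -0.9]
width: 25.2
```

Emit:
{"op": "servo_tool", "data": {"deltas": [{"dx": 1,"dy": 0,"dz": 0,"spin": 0},{"dx": 0,"dy": 0,"dz": 0,"spin": 0}]}}

```text
t: 20.85
position: [575.0, -324.6, 31.1]
eef_rot: [-0.587, 1.571, -0.586]
ft_force: [0.5, 0.3, -0.6]
width: 25.2
```

Emit:
{"op": "servo_tool", "data": {"deltas": [{"dx": 0.5,"dy": 0,"dz": 0,"spin": 0},{"dx": 0,"dy": 0,"dz": 0,"spin": 0}]}}

```text
t: 21.05
position: [575.0, -324.6, 31.1]
eef_rot: [-0.541, 1.57, -0.54]
ft_force: [-1.4, 0.8, 5.5]
width: 25.2
```

Emit:
{"op": "servo_tool", "data": {"deltas": [{"dx": 0,"dy": 0,"dz": 0,"spin": 0},{"dx": 0,"dy": 0,"dz": 0,"spin": 0},{"dx": 0,"dy": 0,"dz": 0,"spin": 0},{"dx": 0,"dy": 0,"dz": 0,"spin": 0},{"dx": 0,"dy": 0,"dz": 0,"spin": 0},{"dx": 0,"dy": 0,"dz": 0,"spin": 0}], "jaw": 60}}

```text
t: 21.65
position: [574.9, -324.5, 30.6]
eef_rot: [3.116, 1.571, 3.117]
ft_force: [-0.1, 0.1, -0.3]
width: 59.6
```

Emit:
{"op": "servo_tool", "data": {"deltas": [{"dx": -10,"dy": 0,"dz": 0,"spin": 0},{"dx": -30,"dy": 0,"dz": 0,"spin": 0},{"dx": -45,"dy": 0,"dz": 0,"spin": 0},{"dx": -45,"dy": 0,"dz": 0,"spin": 0},{"dx": 0,"dy": 0,"dz": 0,"spin": 0},{"dx": 0,"dy": 0,"dz": 0,"spin": 0}]}}

```text
t: 22.25
position: [575.5, -324.9, 162.5]
eef_rot: [-0.528, 1.568, -0.527]
ft_force: [0.0, -0.6, -0.2]
width: 60.1
```

```bash
python3 -c "
from h import *
chk('w12',574,-324,46,4)"
```

```text
[ 574.9 -324.5  161. ] [[0.0, -0.001, 1.0], [-0.0, 1.0, 0.001], [-1.0, -0.0, 0.0]]
542 2075
top med [ 572.3 -326.    50.3] mid [ 572.9 -325.7   49.9] ext [18. 19.  6.]
body [ 544. -354.    9.] [ 603. -295.   53.]
```

Emit:
{"op": "servo_tool", "data": {"deltas": [{"dx": 0,"dy": 39.5,"dz": -13.5,"spin": 0},{"dx": 0,"dy": 39.5,"dz": -13.5,"spin": 0},{"dx": 0,"dy": 39.5,"dz": -14,"spin": 0},{"dx": 0,"dy": 39.5,"dz": -14,"spin": 0},{"dx": 0,"dy": 39.5,"dz": -14,"spin": 0},{"dx": 0,"dy": 39.5,"dz": -14,"spin": 0},{"dx": 0,"dy": 39.5,"dz": -14,"spin": 0},{"dx": 0,"dy": 39.5,"dz": -14,"spin": 0},{"dx": 0,"dy": 0,"dz": 0,"spin": 0},{"dx": 0,"dy": 0,"dz": 0,"spin": 0}]}}

```text
t: 23.3
position: [462.9, -8.0, 160.1]
eef_rot: [-2.982, 1.57, -2.979]
ft_force: [-0.7, -0.3, 0.2]
width: 60.1
```

```bash
python3 -c "
from h import *
chk('w13',464.5,-9.5,70)"
```

```text
[463.2  -8.8 160.1] [[-0.001, -0.002, 1.0], [-0.0, 1.0, 0.002], [-1.0, -0.0, -0.001]]
562 2351
top med [461.7 -11.5  70.5] mid [462.5 -11.5  69.9] ext [17. 16.  5.]
body [446. -28.   6.] [478.   4.  73.]
```

Emit:
{"op": "servo_tool", "data": {"deltas": [{"dx": 10,"dy": -1.5,"dz": 1,"spin": 0},{"dx": 30,"dy": 0,"dz": 0,"spin": 0},{"dx": 30,"dy": 0,"dz": 0,"spin": 0},{"dx": 30,"dy": 0,"dz": 0,"spin": 0},{"dx": 20,"dy": 0,"dz": 0,"spin": 0},{"dx": 8,"dy": 0,"dz": 0,"spin": 0},{"dx": 0,"dy": 0,"dz": 0,"spin": 0},{"dx": 0,"dy": 0,"dz": 0,"spin": 0}]}}

```text
t: 24.15
position: [465.0, -10.6, 33.1]
eef_rot: [-0.047, 1.57, -0.047]
ft_force: [0.9, 0.0, 0.7]
width: 60.0
```

Emit:
{"op": "servo_tool", "data": {"deltas": [{"dx": 0,"dy": 0,"dz": 0,"spin": 0},{"dx": 0,"dy": 0,"dz": 0,"spin": 0},{"dx": 0,"dy": 0,"dz": 0,"spin": 0},{"dx": 0,"dy": 0,"dz": 0,"spin": 0},{"dx": 0,"dy": 0,"dz": 0,"spin": 0},{"dx": 0,"dy": 0,"dz": 0,"spin": 0},{"dx": 0,"dy": 0,"dz": 0,"spin": 0},{"dx": 0,"dy": 0,"dz": 0,"spin": 0}], "jaw": 22}}

```text
t: 24.95
position: [465.2, -10.2, 33.6]
eef_rot: [-0.107, 1.569, -0.106]
ft_force: [-0.4, -1.1, 7.8]
width: 30.9
```

Emit:
{"op": "servo_tool", "data": {"deltas": [{"dx": -10,"dy": 0,"dz": 0,"spin": 0},{"dx": -20,"dy": 0,"dz": 0,"spin": 0},{"dx": -35,"dy": 0,"dz": 0,"spin": 0},{"dx": -35,"dy": 0,"dz": 0,"spin": 0},{"dx": 0,"dy": 0,"dz": 0,"spin": 0},{"dx": 0,"dy": 0,"dz": 0,"spin": 0}]}}

```text
t: 25.55
position: [465.1, -10.1, 133.6]
eef_rot: [-0.005, 1.569, -0.004]
ft_force: [-0.3, 0.0, -1.1]
width: 30.9
```

```bash
python3 -c "
from h import *
chk('w14',464.5,-10.5,70,100)"
```

```text
[464.4 -10.1 132.6] [[0.0, -0.001, 1.0], [-0.0, 1.0, 0.001], [-1.0, -0.0, 0.0]]
3427 16990
top med [457.6 -11.  170.3] mid [460.9  -9.7 170. ] ext [21. 57.  6.]
body [445. -40. 106.] [477.  19. 176.]
```

The long objective is held, with its top at 170 as expected after a 100 mm lift. I'm carrying it to the middle bay.

Emit:
{"op": "servo_tool", "data": {"deltas": [{"dx": 0,"dy": -18,"dz": 3,"spin": 0},{"dx": 0,"dy": -36,"dz": 7,"spin": 0},{"dx": 0,"dy": -40,"dz": 8,"spin": 0},{"dx": 0,"dy": -40,"dz": 7,"spin": 0},{"dx": 0,"dy": -40,"dz": 7,"spin": 0},{"dx": 0,"dy": -40,"dz": 7,"spin": 0},{"dx": 0,"dy": -40,"dz": 7,"spin": 0},{"dx": 0,"dy": -32,"dz": 7,"spin": 0},{"dx": 0,"dy": -16.5,"dz": 3.5,"spin": 0},{"dx": 0,"dy": 0,"dz": 0,"spin": 0}]}}

```text
t: 26.6
position: [520.8, -314.3, 130.8]
eef_rot: [2.73, 1.569, 2.729]
ft_force: [-0.7, 0.3, -1.3]
width: 30.9
```

Emit:
{"op": "servo_tool", "data": {"deltas": [{"dx": 0,"dy": 0,"dz": 0,"spin": 0},{"dx": 0,"dy": 0,"dz": 0,"spin": 0},{"dx": 20,"dy": 0,"dz": 0,"spin": 0},{"dx": 25,"dy": 0,"dz": 0,"spin": 0},{"dx": 25,"dy": 0,"dz": 0,"spin": 0},{"dx": 0,"dy": 0,"dz": 0,"spin": 0},{"dx": 0,"dy": 0,"dz": 0,"spin": 0},{"dx": 0,"dy": 0,"dz": 0,"spin": 0}]}}

```text
t: 27.4
position: [522.1, -312.6, 64.2]
eef_rot: [-0.541, 1.569, -0.539]
ft_force: [-0.3, 0.2, -1.1]
width: 30.4
```

```bash
python3 -c "
from h import *
im,w,d=pts('scene');save(cv2.resize(im[130:270,40:230],None,fx=4,fy=4),'s15')
print(arm.get_obs()['position'])"
```

```text
[ 522.16267129 -312.78433808   64.17962644]
```

View pics/s15.png

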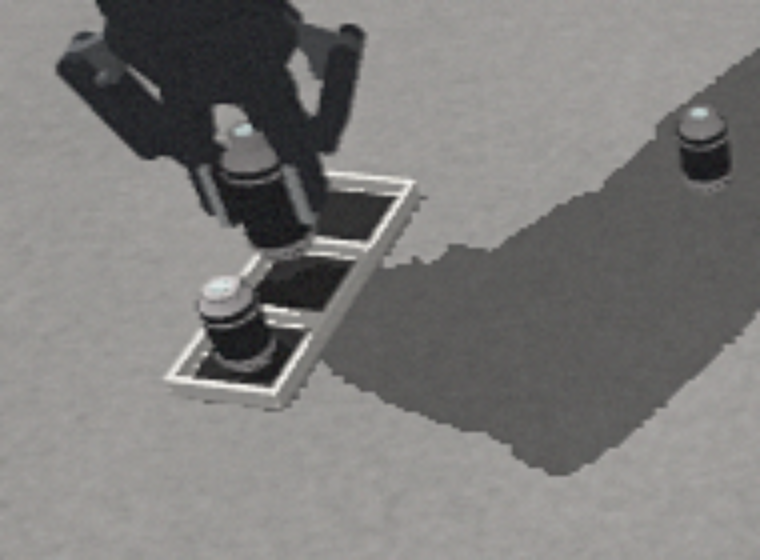

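The first short objective stands upright in the far bay at (238,330). The long one hangs above the middle bay at (265,200) and the last short one is at (705,150).

Emit:
{"op": "servo_tool", "data": {"deltas": [{"dx": 10,"dy": 0,"dz": 0,"spin": 0},{"dx": 8,"dy": 0,"dz": 0,"spin": 0},{"dx": 5,"dy": 0,"dz": 0,"spin": 0},{"dx": 2.5,"dy": 0,"dz": 0,"spin": 0},{"dx": 0,"dy": 0,"dz": 0,"spin": 0},{"dx": 0,"dy": 0,"dz": 0,"spin": 0}]}}

```text
t: 28.05
position: [521.1, -312.4, 37.6]
eef_rot: [2.461, 1.57, 2.463]
ft_force: [-6.7, 3.3, 13.4]
width: 30.7
```

Emit:
{"op": "servo_tool", "data": {"deltas": [{"dx": 0.7,"dy": 0,"dz": 0,"spin": 0},{"dx": 0,"dy": 0,"dz": 0,"spin": 0}]}}

```text
t: 28.25
position: [521.2, -312.4, 37.6]
eef_rot: [0.067, 1.571, 0.068]
ft_force: [-9.4, 6.3, 23.4]
width: 30.6
```

Emit:
{"op": "servo_tool", "data": {"deltas": [{"dx": -0.5,"dy": 0,"dz": 0,"spin": 0},{"dx": 0,"dy": 0,"dz": 0,"spin": 0}]}}

```text
t: 28.45
position: [521.1, -312.3, 37.6]
eef_rot: [2.312, 1.57, 2.313]
ft_force: [-8.3, 3.9, 17.4]
width: 30.3
```

Emit:
{"op": "servo_tool", "data": {"deltas": [{"dx": 0,"dy": 0,"dz": 0,"spin": 0},{"dx": 0,"dy": 0,"dz": 0,"spin": 0},{"dx": 0,"dy": 0,"dz": 0,"spin": 0},{"dx": 0,"dy": 0,"dz": 0,"spin": 0},{"dx": 0,"dy": 0,"dz": 0,"spin": 0},{"dx": 0,"dy": 0,"dz": 0,"spin": 0}], "jaw": 60}}

```text
t: 29.05
position: [521.4, -312.6, 36.8]
eef_rot: [-3.131, 1.571, -3.13]
ft_force: [0.4, -0.8, -0.6]
width: 59.7
```

Emit:
{"op": "servo_tool", "data": {"deltas": [{"dx": -10,"dy": 0,"dz": 0,"spin": 0},{"dx": -30,"dy": 0,"dz": 0,"spin": 0},{"dx": -40,"dy": 0,"dz": 0,"spin": 0},{"dx": -40,"dy": 0,"dz": 0,"spin": 0},{"dx": 0,"dy": 0,"dz": 0,"spin": 0},{"dx": 0,"dy": 0,"dz": 0,"spin": 0}]}}

```text
t: 29.65
position: [521.9, -312.9, 158.4]
eef_rot: [-0.534, 1.568, -0.533]
ft_force: [0.1, -0.2, -0.6]
width: 59.8
```

```bash
python3 -c "
from h import *
chk('w16',521,-312.5,70,4)"
```

```text
[ 521.4 -312.5  157.1] [[0.0, -0.001, 1.0], [-0.0, 1.0, 0.001], [-1.0, -0.0, 0.0]]
599 2945
top med [ 517.7 -313.9   74.5] mid [ 518.5 -313.7   73.8] ext [17. 17.  5.]
body [ 491. -342.    9.] [ 544. -284.   77.]
```

Emit:
{"op": "servo_tool", "data": {"deltas": [{"dx": 0,"dy": 34,"dz": -13,"spin": 0},{"dx": 0,"dy": 34,"dz": -13,"spin": 0},{"dx": 0,"dy": 34,"dz": -13,"spin": 0},{"dx": 0,"dy": 34,"dz": -13,"spin": 0},{"dx": 0,"dy": 34,"dz": -13,"spin": 0},{"dx": 0,"dy": 34,"dz": -13,"spin": 0},{"dx": 0,"dy": 0,"dz": 0,"spin": 0},{"dx": 0,"dy": 0,"dz": 0,"spin": 0}]}}

```text
t: 30.5
position: [442.6, -108.1, 156.4]
eef_rot: [3.024, 1.57, 3.027]
ft_force: [-0.0, -1.0, 0.0]
width: 59.7
```

```bash
python3 -c "
from h import *
chk('w17',443,-108,46)"
```

```text
[ 442.9 -108.7  156.4] [[-0.001, -0.002, 1.0], [-0.0, 1.0, 0.002], [-1.0, -0.0, -0.001]]
543 1448
top med [ 438.8 -110.4   46.3] mid [ 439.  -110.1   45.8] ext [18. 20.  6.]
body [ 426. -124.    5.] [453. -97.  49.]
```

Emit:
{"op": "servo_tool", "data": {"deltas": [{"dx": 10,"dy": -0.5,"dz": -2,"spin": 0},{"dx": 30,"dy": 0,"dz": 0,"spin": 0},{"dx": 30,"dy": 0,"dz": 0,"spin": 0},{"dx": 30,"dy": 0,"dz": 0,"spin": 0},{"dx": 20,"dy": 0,"dz": 0,"spin": 0},{"dx": 10,"dy": 0,"dz": 0,"spin": 0},{"dx": 0,"dy": 0,"dz": 0,"spin": 0},{"dx": 0,"dy": 0,"dz": 0,"spin": 0}]}}

```text
t: 31.35
position: [441.4, -109.5, 27.3]
eef_rot: [-0.3, 1.571, -0.299]
ft_force: [-0.3, 0.6, 0.5]
width: 59.7
```

Emit:
{"op": "servo_tool", "data": {"deltas": [{"dx": 0,"dy": 0,"dz": 0,"spin": 0},{"dx": 0,"dy": 0,"dz": 0,"spin": 0},{"dx": 0,"dy": 0,"dz": 0,"spin": 0},{"dx": 0,"dy": 0,"dz": 0,"spin": 0},{"dx": 0,"dy": 0,"dz": 0,"spin": 0},{"dx": 0,"dy": 0,"dz": 0,"spin": 0},{"dx": 0,"dy": 0,"dz": 0,"spin": 0},{"dx": 0,"dy": 0,"dz": 0,"spin": 0}], "jaw": 18}}

```text
t: 32.15
position: [441.8, -109.3, 27.8]
eef_rot: [-0.271, 1.569, -0.269]
ft_force: [-2.0, 1.1, 10.2]
width: 25.4
```

Emit:
{"op": "servo_tool", "data": {"deltas": [{"dx": -10,"dy": 0,"dz": 0,"spin": 0},{"dx": -20,"dy": 0,"dz": 0,"spin": 0},{"dx": -35,"dy": 0,"dz": 0,"spin": 0},{"dx": -35,"dy": 0,"dz": 0,"spin": 0},{"dx": 0,"dy": 0,"dz": 0,"spin": 0},{"dx": 0,"dy": 0,"dz": 0,"spin": 0}]}}

```text
t: 32.75
position: [441.7, -109.3, 127.9]
eef_rot: [-0.236, 1.569, -0.234]
ft_force: [0.0, 0.1, -1.9]
width: 25.2
```

```bash
python3 -c "
from h import *
chk('w18',441,-109,46,100)"
```

```text
[ 441.  -109.1  126.9] [[0.0, -0.001, 1.0], [-0.0, 1.0, 0.001], [-1.0, -0.0, 0.0]]
2655 9391
top med [ 436.4 -110.5  146.2] mid [ 440.6 -110.3  146. ] ext [24. 53.  6.]
body [ 426. -137.  105.] [453. -84. 152.]
```

Emit:
{"op": "servo_tool", "data": {"deltas": [{"dx": 0,"dy": -18,"dz": 2,"spin": 0},{"dx": 0,"dy": -36,"dz": 5,"spin": 0},{"dx": 0,"dy": -40,"dz": 6,"spin": 0},{"dx": 0,"dy": -40,"dz": 6,"spin": 0},{"dx": 0,"dy": -38,"dz": 5,"spin": 0},{"dx": 0,"dy": -20.5,"dz": 3.5,"spin": 0},{"dx": 0,"dy": 0,"dz": 0,"spin": 0},{"dx": 0,"dy": 0,"dz": 0,"spin": 0},{"dx": 0,"dy": 0,"dz": 0,"spin": 0}]}}

```text
t: 33.7
position: [468.4, -300.7, 126.2]
eef_rot: [2.472, 1.569, 2.473]
ft_force: [0.2, 0.3, -0.8]
width: 24.9
```

Emit:
{"op": "servo_tool", "data": {"deltas": [{"dx": 25,"dy": 0,"dz": 0,"spin": 0},{"dx": 30,"dy": 0,"dz": 0,"spin": 0},{"dx": 20,"dy": 0,"dz": 0,"spin": 0},{"dx": 10,"dy": 0,"dz": 0,"spin": 0},{"dx": 6,"dy": 0,"dz": 0,"spin": 0},{"dx": 3,"dy": 0,"dz": 0,"spin": 0},{"dx": 0,"dy": 0,"dz": 0,"spin": 0},{"dx": 0,"dy": 0,"dz": 0,"spin": 0}]}}

```text
t: 34.5
position: [469.3, -301.9, 33.7]
eef_rot: [-0.586, 1.57, -0.585]
ft_force: [0.6, 0.3, -1.2]
width: 25.0
```

Emit:
{"op": "servo_tool", "data": {"deltas": [{"dx": 0.7,"dy": 0,"dz": 0,"spin": 0},{"dx": 0,"dy": 0,"dz": 0,"spin": 0}]}}

```text
t: 34.7
position: [469.0, -301.8, 32.5]
eef_rot: [-0.629, 1.57, -0.628]
ft_force: [0.1, -0.4, -0.7]
width: 24.9
```

Emit:
{"op": "servo_tool", "data": {"deltas": [{"dx": 0.7,"dy": 0,"dz": 0,"spin": 0},{"dx": 0,"dy": 0,"dz": 0,"spin": 0}]}}

```text
t: 34.9
position: [469.0, -301.8, 31.9]
eef_rot: [-0.578, 1.57, -0.577]
ft_force: [-1.6, 0.6, 6.0]
width: 25.4
```

Emit:
{"op": "servo_tool", "data": {"deltas": [{"dx": 0,"dy": 0,"dz": 0,"spin": 0},{"dx": 0,"dy": 0,"dz": 0,"spin": 0},{"dx": 0,"dy": 0,"dz": 0,"spin": 0},{"dx": 0,"dy": 0,"dz": 0,"spin": 0},{"dx": 0,"dy": 0,"dz": 0,"spin": 0},{"dx": 0,"dy": 0,"dz": 0,"spin": 0}], "jaw": 60}}

```text
t: 35.5
position: [468.9, -301.6, 31.5]
eef_rot: [2.238, 1.571, 2.239]
ft_force: [-0.6, 1.1, -1.0]
width: 60.1
```

Emit:
{"op": "servo_tool", "data": {"deltas": [{"dx": -10,"dy": 0,"dz": 0,"spin": 0},{"dx": -30,"dy": 0,"dz": 0,"spin": 0},{"dx": -45,"dy": 0,"dz": 0,"spin": 0},{"dx": -45,"dy": 0,"dz": 0,"spin": 0},{"dx": 0,"dy": 40,"dz": -20,"spin": 0},{"dx": 0,"dy": 40,"dz": -20,"spin": 0},{"dx": 0,"dy": 40,"dz": -20,"spin": 0},{"dx": 0,"dy": 40,"dz": 0,"spin": 0},{"dx": 0,"dy": 0,"dz": 0,"spin": 0},{"dx": 0,"dy": 0,"dz": 0,"spin": 0}]}}

```text
t: 36.5
position: [409.0, -141.3, 162.4]
eef_rot: [-0.455, 1.569, -0.451]
ft_force: [0.2, -0.7, 0.3]
width: 59.8
```

```bash
python3 - <<'E'
from h import *
im,w,d=pts("top"); a=cv2.resize(im[180:310,380:460],None,fx=4,fy=4); b=cv2.resize(im[180:310,90:170],None,fx=4,fy=4); save(np.hstack([b,a]),"f1")
im0=np.load("top.npz")["im"].astype(int); print("distractor diff",np.abs(im[100:170,180:370].astype(int)-im0[100:170,180:370]).mean())
s=w.reshape(-1,3)
for n,C,row,offs,hs in (("t3",(521.3,-312.6),(.978,-.207),(-54,0,54),(46,70,46)),("t2",(579.8,296),(.969,-.247),(-32,32),(54,54))):
    X=np.array(row);Y=np.array([-X[1],X[0]])
    for o,h in zip(offs,hs):
        c=np.array(C)+o*X; t=s[(np.hypot(*(s[:,:2]-c).T)<26)]
        for lo,hi in ((h-2,h+10),(18,h*.6)):
            p=t[(t[:,2]>lo)&(t[:,2]<hi)]; m=(np.nanmax(p,0)+np.nanmin(p,0))/2
            e=m[:2]-c; print(n,o,len(p),"z",np.median(p[:,2]).round(1),"err along/across",(e@X).round(1),(e@Y).round(1))
E
```

```text
distractor diff 12.992781954887217Traceback (most recent call last):
  File "<stdin>", line 10, in <module>
    res = np.fmax.reduce(a, axis=axis, out=out, **kwargs)
ValueError: zero-size array to reduction operation fmax which has no identity
```

View pics/f1.png

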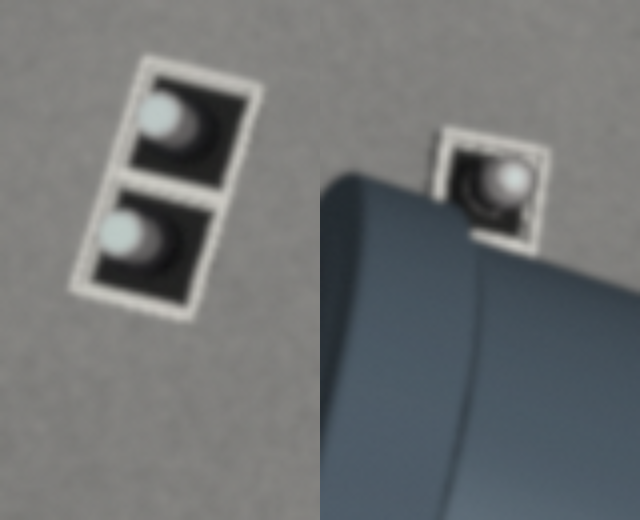

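The eyepieces look right, but the arm hides tray_three and part of the background. I'll move it aside and look again.

Emit:
{"op": "servo_tool", "data": {"deltas": [{"dx": -30,"dy": 30,"dz": 0,"spin": 0},{"dx": -30,"dy": 30,"dz": 0,"spin": 0},{"dx": 0,"dy": 40,"dz": 0,"spin": 0},{"dx": 0,"dy": 40,"dz": 0,"spin": 0},{"dx": 0,"dy": 40,"dz": 0,"spin": 0},{"dx": 0,"dy": 40,"dz": 0,"spin": 0},{"dx": 0,"dy": 30,"dz": 0,"spin": 0},{"dx": 0,"dy": 0,"dz": 0,"spin": 0},{"dx": 0,"dy": 0,"dz": 0,"spin": 0},{"dx": 0,"dy": 0,"dz": 0,"spin": 0}]}}

```text
t: 37.55
position: [408.8, 107.3, 221.5]
eef_rot: [-1.807, 1.571, -1.807]
ft_force: [0.2, -0.8, -0.5]
width: 60.0
```

```bash
python3 - <<'E'
from h import *
im,w,d=pts("top"); a=cv2.resize(im[180:310,380:460],None,fx=4,fy=4); b=im[90:350,90:400]; save(np.hstack([cv2.resize(b,None,fx=1.5,fy=2),a]),"f2")
w0=np.load("top.npz")["w"]
for n,(u,v) in dict(bottle=(203,133),box=(270,139),dish=(330,140)).items():
    print(n,*[[x[v-30:v+30,u-29:u+29].reshape(-1,3)[(lambda z:(z>10)&(z<110))(x[v-30:v+30,u-29:u+29,2].ravel())][:,:2].mean(0).round(1)] for x in (w0,w)])
s=w.reshape(-1,3)
for n,C,row,offs,hs in (("t3",(521.3,-312.6),(.978,-.207),(-54,0,54),(46,70,46)),("t2",(579.8,296),(.969,-.247),(-32,32),(54,54))):
    X=np.array(row);Y=np.array([-X[1],X[0]])
    for o,h in zip(offs,hs):
        c=np.array(C)+o*X; t=s[(np.hypot(*(s[:,:2]-c).T)<26)]
        p=t[(t[:,2]>h-2)&(t[:,2]<h+12)]
        if len(p): e=(p.max(0)+p.min(0))[:2]/2-c; print(n,o,len(p),"z",np.median(p[:,2]).round(1),"err along/across",(e@X).round(1),(e@Y).round(1))
E
```

```text
bottle [array([768.2, 143.2])] [array([768.2, 143.2])]
box [array([768. ,   1.1])] [array([768. ,   1.1])]
dish [array([ 772.9, -133. ])] [array([ 772.4, -132.7])]
t3 -54 90 z 48.5 err along/across -0.7 1.9
t3 0 62 z 73.0 err along/across -1.5 0.4
t3 54 85 z 48.3 err along/across 1.3 -0.1
t2 32 112 z 57.3 err along/across -1.7 -0.3
```

View pics/f2.png

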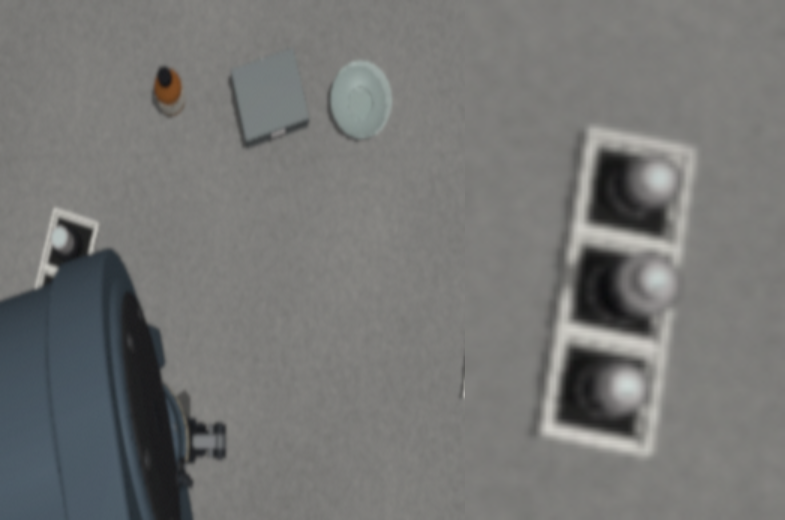

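All three objectives stand in tray_three, long one in the middle. The bottle, box and dish haven't moved. The near eyepiece is hidden by the arm here, but it stood correctly in the previous picture. Handing in.

```bash
python3 -c "
from plant import arm
print(arm.job_done(), arm.get_obs()['t'])"
```

```text
the job is handed in; nothing more can be done
the job is handed in; nothing more can be done
```

All five pieces are in their trays: the long objective in tray_three's middle bay, a short one on either side, and one eyepiece in each bay of tray_two. The job was handed in at about 38 s of simulated time. No verdict was reported.

- **Placement:** the last top view put the three objectives and the far eyepiece within 2 mm of their bay centres. Their tops were at heights that fit standing upright on the bay floors. The arm hid the near eyepiece in that view. A wrist measurement right after its release had it about 1–2 mm off centre, and the next-to-last top picture showed it standing in its bay.
- **Other objects:** the bottle and slide box measured the same as at the start, and the dish differed by 0.6 mm, which is measurement noise. The gripper was open and clear of everything at hand-in.
- **Problems and disagreements:**
  - My first move calls were refused because the rows left out some keys.
  - The wrist camera read about 1–2 mm off the top camera, within the stated calibration error, and I corrected for it.
  - Setting the long objective down pressed with up to about 23 N, within the limits.

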